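Slide the work board into its locating notches and lock it with the keeper

ROBOT

A 6-joint arm with a two-finger parallel gripper is mounted at the origin on a cart in front of the work surface, level with it; the furniture and walls round the work are solid. World frame = base frame: x ahead of the robot, y to its left, z up, the work surface at z = 0. Lengths are in m, angles in rad, forces in N, time in s.
With the tool pointing down it reaches from about 0.325 to 0.775 m from the base axis. Payload 5.5 kg.
Tool frame: the origin (TCP) lies on the centre line of the jaws, within the pads' length; the fingertips stand 25 mm ahead of it and the grasp point (between the pads) lies 6 mm ahead of it (bot.tips_ahead is the distance from the TCP to the fingertips, in m); z points along the fingers, y is the line along which they close (so a half turn about z gives the same grasp; the last joint's range is limited). The gripper opens to 88 mm and grips with 3 to 60 N. Pads are 20 mm wide; open, the fingers measure 115 mm over their backs; the gripper's body (75 mm by 178 mm) begins 61 mm behind the grasp point.
Start: joints at [1.23, 0.091, 1.231, -0, 1.82, -0.057], TCP at [0.168, 0.576, 0.248] pointing down, gripper open.
Joint ranges: [-2.87, 2.87], [-0.86, 2.18], [0.17, 2.46], [-1.51, 4.65], [0.06, 2.69], [-2.65, 2.65]. Speed limits (rad/s): [2.57, 2.57, 3.01, 3.14, 3.14, 3.14].

INTERFACE

Orientations are given as a unit quaternion [x, y, z, w].
In Python, from rig import bot gives the robot as it stands. The module is installed in compiled form; this text tells all that it offers.
- The arm moves only by the shell command python3 -m crank 'ROWS' [OPENING] [FORCE]. ROWS is JSON, a list of rows, each a list of 4 numbers: the shift along the tool's x, y, z scaled (see below), then the turn about the tool's z scaled (see below). In form: [[tx, ty, tz, turn], ...]. A call has 1 to 10 rows; each row shifts and turns the commanded pose from where the row before left it, along the tool's axes as they then stand; what a row does not reach is not made up. The controller multiplies each number of a shift by 0.05 m and each number of a turn by 4 degrees. A row lasts 1/10 s, in which the tool goes at most 50 mm and 8.59 degrees, less where a joint would pass 70% of its speed; a pose out of reach is approached as far as the arm can. A call with a number of a shift or a turn outside -1 to 1 is refused whole. A call with a gripper value outside its range is refused whole. OPENING is the opening, from 0 (shut) to 1 (fully open), set as the call begins (- or left out, the last holds). The fingers move at their own pace and stop on an object; FORCE is the grip in N (left out, the last holds). Time passes only in rows, so rows that do not move let the fingers close. It gives the time, the measured TCP pose, the force, the opening and the grip force at its end, in the units of the state.
- bot.read_state(): the state, without advancing time (a new reading comes with each control period).
- bot.get_image(name): name is "scene" or "top" or "wrist"; returns a dict with "frame" (384x512x3 uint8, red, green, blue), "intrinsics" (3x3 intrinsics, pixels), "extrinsics" (4x4, takes a point from world to camera coordinates). Camera axes: x right, y up, looking along -z (the intrinsics and any distortion apply to the point x, -y, -z); pixel columns grow to the right and rows downward; lengths in m; the calibration is good to about 2 mm. A picture is of the moment at which its call begins. There is no depth.
- bot.job_done(): hands the job in; it is judged then, once.
Trained networks look in the newest picture that a camera, given by its name, has taken for a name from the list of things; names that differ only in an ending like _2 or _b are one class to them, and where a whole thing is asked for, a point or a joint stands for the part that bears it (a point fixed in the world has none). Each returns a list of dicts, best first, with "confidence" (0 to 1); they miss things now and then, are a little off and sometimes report something else, mostly with a low value. They report only what shows in the picture. A call takes as long as a camera call.
- bot.trace(camera, name): "region" (384x512 bool, what is visible of it) and "bbox" ([left, top, right, bottom] in pixels, round what is visible of it).
- bot.tip_of(camera, name): "location" ([column, row] in pixels: a listed point, or the origin of a listed thing).
The state is a dict: "time_s": time; "joints": joint angles; "joint_vel": joint speeds; "effort": joint torques, N m; "tool_pos": TCP position; "eef_rot": TCP orientation; "ft_force": force on the tool from outside, world axes, zero at the start; "torque": the same for the moment, N m; "gripper_width": opening from 0.0 (shut) to 1.0 (fully open); "gripper_force": force on a finger pad.
Only numpy, scipy, OpenCV 4.12 (cv2) and the standard library are available. Lean on these libraries where they do the work, as an engineer would, in place of code of your own. Each camera call takes 0.05 s, during which the arm holds its last target. There are 200 camera calls.

TASK

A bracket blank lies on the aluminium work board of the marking jig. With the fingertips alone, push the board along its rails towards the punch-guide bridge until you feel it drop into its locating notches, without forcing it, then push the red-knobbed keeper bar round until it lies fully across the top of the board's trailing edge, so that the board cannot jump out under the punch. Do not pick up or lift the board, leave the bracket between its pins, do not disturb the centre punch, tape measure and welding magnet lying around, and take the hand away.

Things in the scene. Friction and masses are not known exactly. Their poses are not given: they have to be found in the camera images.
- jig: Blue marking jig bolted to the bench, base 210 x 345 x 8 mm. Origin: centre of its underside; z up. Two steel rails, 340 mm long, run along its y; the board is pushed towards its -y; its x crosses the rails, away from the robot. Running surfaces 32 mm above the bench at x = +-47 to +-71 mm, guide lips 45 mm high at x = +-72 to +-80 mm; open between the rails.
- seat (a point): Point of the jig where the seated board's origin lies: jig x 0, y -65 mm, 26 mm above the bench. Both rails have a wide notch (40 mm long, centred 51 mm to the -y side of it) and a narrow one (20 mm, 59 mm to the +y side), 6 mm deep. Beyond the seat the rails run on level to stops 22 mm past the seated board's leading edge.
- bush (a point): Top of the punch-guide bush on the blue bridge that spans the rails: jig y -118 mm, 96 mm above the bench. Bridge 26 mm deep along the rails, underside 72 mm above the bench; the board and bracket pass beneath it. Its posts stand outside the lips.
- board: Aluminium work board, loose on the rails, axes as the jig's: plate 140 (x) x 150 (y) x 12 mm on black cross runners 8 mm high, a wide one (36 mm) leading (-y) and a narrow one (16 mm) trailing; about 0.5 kg. Origin: centre, underside of the runners. Slides at 32 mm above the bench from jig y +15 to +85 mm; at y -65 mm (2 mm play) it drops to 26 mm and then resists further pushing.
- push_edge (a point): Middle of the board's trailing edge face (the +y face of the plate, 140 mm wide, 12 mm high), half-way up the plate: 14 mm above the board's origin and 75 mm along its +y. The place to push against, towards the jig's -y.
- bracket: Dark L-shaped bracket blank 75 x 100 x 5 mm, loose on the board between eight steel pins 8 mm high. Origin: centre of its underside, 28 mm towards -y from the board's centre, 20 mm above the board's origin.
- keeper (a joint): Angle (rad) of the keeper, a flat steel bar with a red knob on its end, turning level about its post. 0 = it points along the jig's +y beside the rail, negative = swung outwards, 1.57 = along the jig's +x, across the board (end stop); clockwise from above as it grows. Starts at -0.5 to 0, stays where left, about 3 N at 45 mm radius moves it.
- keeper_post (a point): Keeper's turning axis, at the bar's mid height: jig x -93.5 mm, y -10 mm, 53 mm above the bench. The bar is 20 mm wide, 48 to 58 mm above the bench and reaches 77 mm from the axis; knob 19 mm across, 66 mm out, top 85 mm above the bench. A seated board's top is 2 mm below the bar; a board that has not dropped is in its way.
- keeper_bar (a point): Point in the middle of the keeper bar's width and thickness, 45 mm from its turning axis: a good place along the bar to push its flank.
- centre_punch: Grey steel centre punch 118 mm long, 12 mm thick, lying near the jig. Leave it alone.
- tape_measure: Yellow tape measure 67 x 82 x 38 mm near the bench's front edge. Leave it alone.
- weld_magnet: Red and grey arrow-shaped welding magnet 69 x 102 x 14 mm, flat on the bench to the right of the jig. Leave it alone.

How it is judged:
On the way, in this order (a step that is already met when the one before it is completed fails the run):
1. the board drops into its locating notches, both ends down (z of board in the frame of jig below 0.0285 m and y of board in the frame of jig between -0.07 and -0.06 m and angle between board's own z axis and vertical below 0.025 rad), for 0.2 s.
2. the keeper bar lies across the board (all of step 1 and value of joint keeper above 1.45 rad), for 0.2 s.
At the end, for the whole second after the job is handed in: The board sits down in both notches (its origin within 5 mm of the seat along the rails, less than 28.5 mm above the bench, level within 0.025 rad) and at rest, the keeper is turned to at least 1.45 rad, and the bracket is between its pins (all of step 2 and linear speed of board below 0.02 m/s and not (x of bracket in the frame of board above 0.008 m or x of bracket in the frame of board below -0.008 m or y of bracket in the frame of board above -0.02 m or y of bracket in the frame of board below -0.036 m or z of bracket in the frame of board above 0.027 m)); the robot touches nothing.
It fails at once if the board is lifted off its rails (8 mm or more above its sliding height) (z of board in the frame of jig above 0.04 m).
It fails at once if the board is forced: the fingers press on it with over 60 N (contact force between the fingers and board above 60 N).
It fails at once if the bracket leaves its place between the pins (8 mm sideways or 7 mm up) (x of bracket in the frame of board above 0.008 m or x of bracket in the frame of board below -0.008 m or y of bracket in the frame of board above -0.02 m or y of bracket in the frame of board below -0.036 m or z of bracket in the frame of board above 0.027 m).
It fails at once if the centre punch, tape measure or welding magnet is moved by more than 20 mm (distance of any of centre_punch, tape_measure, weld_magnet from where it was at the start of the episode above 0.02 m).
It also fails if it takes over 54 s, if anything falls off the work surface, if the arm or the gripper's body presses on something with over 40 N, if the wrist force passes 120 N, or if a joint passes its speed limit or range.

## Working session

There is one attempt and no reset: what is moved stays moved. The work goes in short steps, Python scripts to look and compute and a shell command to move; the robot and the scene stay as the last step left them, time stands still between calls to the robot, and variables do not carry over. Pictures are saved under pics/ and viewed, at most 10 in all, crops included, and the job is handed in when it is done.

```bash
mkdir -p pics
cat > h.py <<'E'
from rig import bot
import numpy as np, cv2
def cam(n):
    d=bot.get_image(n); return d
def ray(d,px):
    K=np.array(d["intrinsics"]);E=np.array(d["extrinsics"])
    v=np.linalg.inv(K)@[px[0],px[1],1]; v=np.array([v[0],-v[1],-v[2]])
    R=E[:3,:3]; return -R.T@E[:3,3], R.T@v
def onz(d,px,z):
    c,v=ray(d,px); return c+v*(z-c[2])/v[2]
def proj(d,p):
    K=np.array(d["intrinsics"]);E=np.array(d["extrinsics"])
    q=E[:3,:3]@np.array(p)+E[:3,3]; q=K@[q[0],-q[1],-q[2]]; return q[:2]/q[2]
E
python3 - <<'E'
from h import *
s=bot.read_state(); print({k:np.round(v,3) for k,v in s.items()}, bot.tips_ahead)
Z=dict(jig=0,seat=.026,bush=.096,board=.032,push_edge=.046,bracket=.052,keeper_post=.053,keeper_bar=.053,centre_punch=.006,tape_measure=.0,weld_magnet=.0)
for c in("top","scene"):
    d=cam(c); cv2.imwrite(f"pics/{c}0.png",d["frame"][...,::-1])
    print(c, np.round(ray(d,[256,192])[0],2))
    for n,z in Z.items():
        r=bot.tip_of(c,n)
        if r: print(n,round(r[0]["confidence"],2),np.round(r[0]["location"]),np.round(onz(d,r[0]["location"],z),4))
E
```

```text
{'time_s': np.float64(0.0), 'joints': array([ 1.23 ,  0.092,  1.232,  0.   ,  1.82 , -0.057]), 'joint_vel': array([ 0.001,  0.001,  0.   , -0.002, -0.001, -0.   ]), 'effort': array([-1.0000e-03, -4.4645e+01, -4.0645e+01,  7.0000e-02,  2.9000e-02,
       -0.0000e+00]), 'tool_pos': array([0.168, 0.576, 0.247]), 'eef_rot': array([ 0.141,  0.99 , -0.001, -0.   ]), 'ft_force': array([ 0.973,  0.439, -0.343]), 'torque': array([-0.006,  0.017,  0.007]), 'gripper_force': np.float64(0.0), 'gripper_width': np.float64(0.997)} 0.025
top [ 0.32 -0.01  1.03]
jig 0.38 [202. 183.] [0.5029 0.1252 0.    ]
seat 0.65 [235. 138.] [0.61   0.0491 0.026 ]
bush 0.71 [254. 127.] [0.6153 0.0027 0.096 ]
board 0.81 [202. 144.] [0.5908 0.1257 0.032 ]
push_edge 0.95 [172. 149.] [0.5737 0.1922 0.046 ]
bracket 0.96 [208. 141.] [0.5922 0.1087 0.052 ]
keeper_post 0.64 [222. 179.] [0.5042 0.0743 0.053 ]
keeper_bar 0.94 [202. 183.] [0.4933 0.1185 0.053 ]
centre_punch 0.56 [250. 194.] [0.4784 0.009  0.006 ]
tape_measure 0.87 [157. 252.] [0.3395 0.2241 0.    ]
weld_magnet 0.64 [366. 149.] [ 0.5943 -0.2696  0.    ]
scene [-0.07 -0.31  0.65]
jig 0.8 [227. 176.] [0.5996 0.1121 0.    ]
seat 0.75 [246. 171.] [0.613  0.0587 0.026 ]
bush 0.63 [224. 178.] [0.4909 0.0534 0.096 ]
board 0.73 [219. 168.] [0.5853 0.128  0.032 ]
push_edge 0.75 [194. 160.] [0.5722 0.2001 0.046 ]
bracket 0.65 [230. 164.] [0.5952 0.0979 0.052 ]
keeper_post 0.87 [223. 183.] [0.5138 0.0732 0.053 ]
keeper_bar 0.67 [201. 182.] [0.4915 0.1244 0.053 ]
centre_punch 0.5 [238. 214.] [0.4743 0.0089 0.006 ]
tape_measure 0.72 [135. 226.] [0.3322 0.2194 0.    ]
weld_magnet 0.71 [357. 219.] [ 0.597  -0.2661  0.    ]
```

View pics/top0.png

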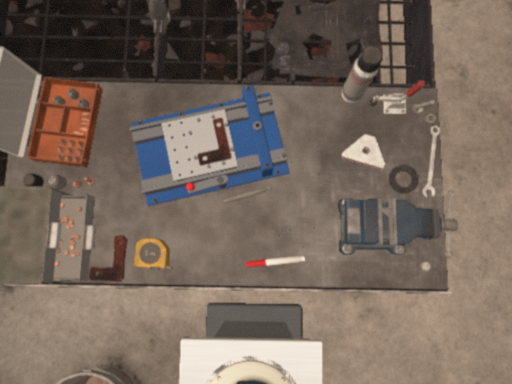

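View pics/scene0.png

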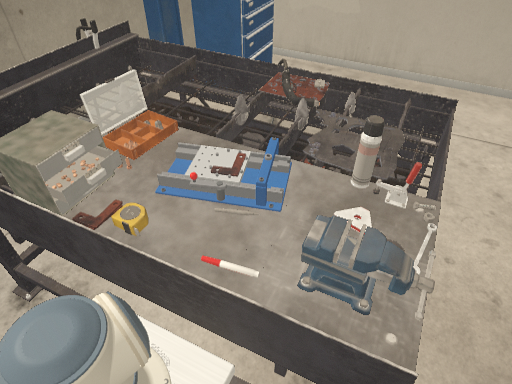

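The top view shows the jig turned about 13° (base corners roughly at (133,125), (268,95), (288,172), (150,203)). The board is on the left of the bridge, and the red knob at (191,187) points along the jig's +y. The scene view agrees. I'll fit the jig pose jointly.

```bash
cat > fit.py <<'E'
from h import *
from scipy.optimize import least_squares
def model(p):
    x,y,a,s,k=p
    W=lambda u,v,z:np.array([x+np.cos(a)*u-np.sin(a)*v,y+np.sin(a)*u+np.cos(a)*v,z])
    P=dict(jig=W(0,0,0),seat=W(0,-.065,.026),bush=W(0,-.118,.096),board=W(0,s,.032),push_edge=W(0,s+.075,.046),bracket=W(0,s-.028,.052),
     keeper_post=W(-.0935,-.01,.053),keeper_bar=W(-.0935+.045*np.sin(k),-.01+.045*np.cos(k),.053))
    return P,W
def fit(cams,p0):
    obs=[]
    for c in cams:
        d=cam(c)
        for n in model(p0)[0]:
            r=bot.tip_of(c,n)
            if r and r[0]["confidence"]>.3: obs.append((d,c,n,np.array(r[0]["location"])))
    def f(p):
        P,_=model(p); return np.concatenate([proj(d,P[n])-l for d,c,n,l in obs])
    r=least_squares(f,p0,loss="soft_l1",f_scale=1.0)
    for (d,c,n,l),e in zip(obs,f(r.x).reshape(-1,2)): print(c,n,np.round(e,1))
    print("fit",np.round(r.x,4)); return r.x
E
python3 - <<'E'
from fit import *
p=fit(["top","scene"],[.6,.12,.2,.0,-.2])
P,W=model(p)
for n in P: print(n,np.round(P[n],4))
d=cam("top"); im=cv2.resize(d["frame"][60:230,110:310,::-1],None,fx=4,fy=3.99,interpolation=cv2.INTER_CUBIC)
def dr(pts,col):
    q=np.array([(proj(d,q)-[110,60]+.5)*4 for q in pts]); cv2.polylines(im,[q.astype(np.int32)],True,col,1)
x,y=.105,.1725
dr([W(-x,-y,.008),W(x,-y,.008),W(x,y,.008),W(-x,y,.008)],(0,255,0))
s=p[3]; dr([W(-.07,s-.075,.052),W(.07,s-.075,.052),W(.07,s+.075,.052),W(-.07,s+.075,.052)],(0,255,255))
dr([W(-.0935,-.01,.058),P["keeper_bar"]],(255,0,255))
cv2.imwrite("pics/fit.png",im[:600])
E
```

```text
top seat [-1.2 -0.6]
top bush [-0.3  0.1]
top board [-0.1 -2.7]
top push_edge [-5.4  0.3]
top bracket [ 0.7 -0.3]
top keeper_post [-1.   1.3]
top keeper_bar [-0.  -0.3]
scene jig [1.8 0.5]
scene seat [2.4 0.2]
scene bush [-1.7  1.1]
scene board [-0.4 -1.8]
scene push_edge [-0.1  1.4]
scene bracket [2.1 0.3]
scene keeper_post [-0.2  2.7]
scene keeper_bar [3.3 1.3]
fit [ 0.592   0.1077  0.2334  0.0241 -0.0742]
jig [0.592  0.1077 0.    ]
seat [0.607  0.0445 0.026 ]
bush [ 0.6193 -0.0071  0.096 ]
board [0.5864 0.1312 0.032 ]
push_edge [0.569  0.2041 0.046 ]
bracket [0.5929 0.1039 0.052 ]
keeper_post [0.5033 0.0764 0.053 ]
keeper_bar [0.4897 0.1193 0.053 ]
```

View pics/fit.png

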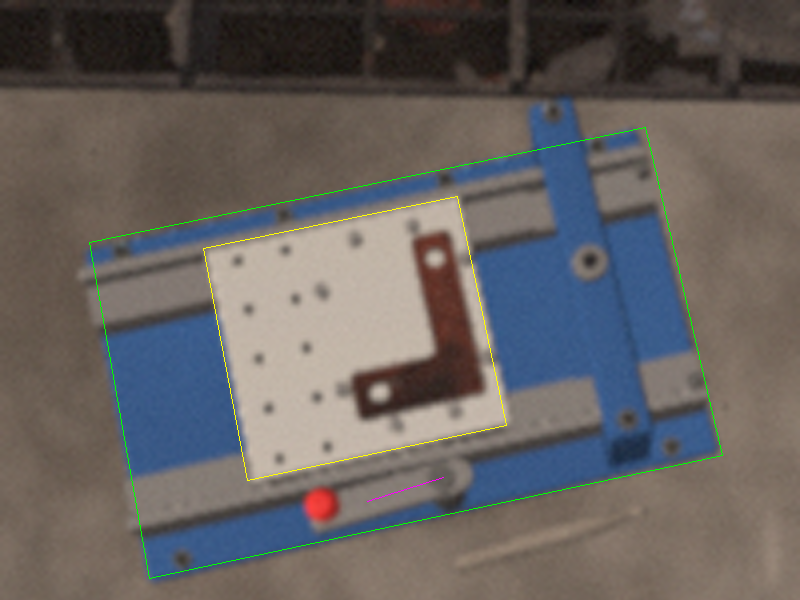

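Fit overlays within ~2 mm. Next: turn the tool so its closing line runs along jig x, lifting a little, with the fingers partly closed.

```bash
cat > go.py <<'E'
# python3 go.py jx jy tipz : tool-axis shift (units of 0.05 m) and turn (units 4deg) from current pose to jig point
import sys; from fit import *
from scipy.spatial.transform import Rotation as R
p=np.load("pose.npy"); _,W=model(p)
def rep(jx,jy,tz):
    s=bot.read_state(); Rm=R.from_quat(s["eef_rot"]).as_matrix()
    d=Rm.T@(W(jx,jy,tz+.025)-s["tool_pos"])
    a=np.arctan2(Rm[1,1],Rm[0,1])-p[2]; a=(a+np.pi/2)%np.pi-np.pi/2
    ux=W(1,0,0)-W(0,0,0);uy=W(0,1,0)-W(0,0,0);o=W(0,0,0); q=s["tool_pos"]-o
    print("t",s["time_s"],"jig pos of tip",np.round([q@ux,q@uy,q[2]-.025],4),"ft",np.round(s["ft_force"],1),"w",round(float(s["gripper_width"]),2))
    print("shift units",np.round(d/.05,2),"turn units",round(np.degrees(a)/4,2))
if __name__=="__main__": rep(*map(float,sys.argv[1:4]))
E
python3 -c "
import numpy as np; np.save('pose.npy',[ 0.592,0.1077,0.2334,0.0241,-0.0742])"
python3 -m crank '[[0,0,-0.1,1],[0,0,-0.1,1],[0,0,-0.1,1],[0,0,-0.1,1],[0,0,-0.1,1],[0,0,-0.1,1],[0,0,-0.1,1],[0,0,-0.1,1],[0,0,-0.1,1],[0,0,-0.1,1]]' 0.35 20
python3 -m crank '[[0,0,0,1],[0,0,0,1],[0,0,0,1],[0,0,0,1],[0,0,0,1],[0,0,0,0.1],[0,0,0,0]]'
python3 go.py 0 0.15 0.24
```

```text
time_s: 3.15
tool_pos: [0.168, 0.576, 0.2978]
eef_rot: [0.473, 0.881, -0.0, 0.0]
ft_force: [-0.2, 1.2, -0.3]
gripper_width: 0.351
gripper_force: 0.0
time_s: 3.85
tool_pos: [0.168, 0.576, 0.2976]
eef_rot: [0.62, 0.785, -0.0, 0.0]
ft_force: [-0.8, 0.2, -0.0]
gripper_width: 0.348
gripper_force: 0.0
t 3.85 jig pos of tip [-0.3042  0.5537  0.2726] ft [-0.8  0.2 -0. ] w 0.35
shift units [-8.08  6.08  0.65] turn units 0.01
```

```bash
python3 -m crank '[[-0.8,0.4,0,0],[-0.8,0.4,0,0],[-0.8,0.4,0,0],[-0.8,0.4,0,0],[-0.8,0.4,0,0],[-0.8,0.7,0,0],[-0.8,0.7,0,0],[-0.8,0.8,0,0],[-0.8,0.9,0,0],[-0.8,0.9,0,0]]' >/dev/null
python3 -m crank '[[0,0,0.5,0],[0,0,0.5,0],[0,0,0.4,0],[0,0,0,0],[0,0,0,0]]'
python3 go.py 0 0.15 0.037
python3 - <<'E'
from h import *
for n in("top","wrist"):
    d=cam(n); cv2.imwrite(f"pics/{n}1.png",d["frame"][...,::-1])
E
```

```text
time_s: 5.35
tool_pos: [0.5234, 0.2728, 0.228]
eef_rot: [0.62, 0.785, -0.0, -0.0]
ft_force: [-0.1, -0.9, 0.0]
gripper_width: 0.349
gripper_force: 0.0
t 5.35 jig pos of tip [-0.0286  0.1765  0.203 ] ft [-0.1 -0.9  0. ] w 0.35
shift units [-0.53  0.57  3.32] turn units 0.0
```

View pics/wrist1.png

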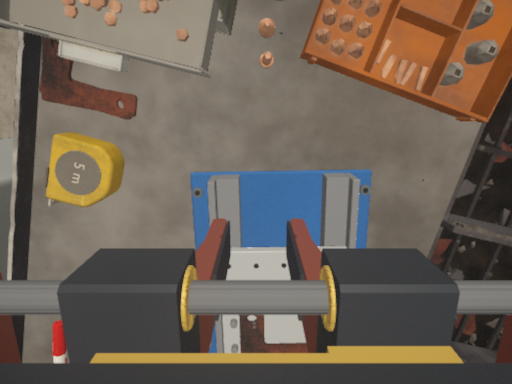

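The wrist view shows the jig's near base corners at (192,170) and (370,170), and the board's trailing edge at row ~248 between the fingers. The tool is square to the jig. I'll check these against the model.

Run:
```python
from fit import *
p=np.load("pose.npy");P,W=model(p)
d=cam("wrist")
for q in(W(-.105,.1725,.008),W(.105,.1725,.008),P["push_edge"]+[0,0,.006]): print(np.round(proj(d,q)))
a,b=[onz(d,q,.008)for q in((192,170),(370,170))]; o=W(0,0,0);ux=W(1,0,0)-o;uy=W(0,1,0)-o
for q in(a,b,onz(d,(260,248),.052)): print("jig",np.round([(q-o)@ux,(q-o)@uy],4))
for n in("push_edge","keeper_bar","keeper_post"):
    r=bot.tip_of("wrist",n)
    if r: q=onz(d,r[0]["location"],P[n][2]); print(n,r[0]["confidence"],np.round([(q-o)@ux,(q-o)@uy],4))
```

```text
[190. 174.]
[372. 174.]
[282. 249.]
jig [-0.102   0.1768]
jig [0.1027 0.1766]
jig [-0.0241  0.0998]
push_edge 0.76 [0.0054 0.0992]
keeper_post 0.81 [-0.091 -0.011]
```

Agrees within ~3 mm. Going down behind the board.

```bash
python3 -m crank '[[-0.25,0.3,0,0],[-0.25,0.27,0.4,0],[0,0,0.6,0],[0,0,0.6,0],[0,0,0.6,0],[0,0,0.6,0],[0,0,0.4,0],[0,0,0.12,0],[0,0,0,0],[0,0,0,0]]'
python3 go.py 0 0.112 0.037
```

```text
time_s: 6.65
tool_pos: [0.5578, 0.2554, 0.0634]
eef_rot: [0.62, 0.784, 0.001, 0.001]
ft_force: [-0.3, -0.1, 0.2]
gripper_width: 0.35
gripper_force: 0.0
t 6.65 jig pos of tip [0.0009 0.1516 0.0384] ft [-0.3 -0.1  0.2] w 0.35
shift units [-0.79 -0.02  0.03] turn units -0.01
```

```bash
python3 -m crank '[[-0.15,0,0,0],[-0.15,0,0,0],[-0.15,0,0,0],[-0.15,0,0,0],[-0.08,0,0,0],[-0.08,0,0,0],[-0.08,0,0,0],[-0.08,0,0,0],[-0.08,0,0,0],[-0.08,0,0,0]]'
python3 -m crank '[[-0.08,0,0,0],[-0.08,0,0,0],[-0.08,0,0,0],[-0.08,0,0,0],[-0.08,0,0,0],[-0.08,0,0,0],[-0.08,0,0,0],[-0.08,0,0,0]]'
python3 go.py 0 0.02 0.037
```

```text
time_s: 7.65
tool_pos: [0.5694, 0.2031, 0.0616]
eef_rot: [0.62, 0.785, 0.001, -0.0]
ft_force: [0.8, 4.9, -0.2]
gripper_width: 0.35
gripper_force: 2.4
time_s: 8.45
tool_pos: [0.5769, 0.171, 0.0616]
eef_rot: [0.62, 0.784, -0.0, -0.0]
ft_force: [0.3, 4.5, -1.6]
gripper_width: 0.35
gripper_force: 2.4
t 8.45 jig pos of tip [-0.0001  0.0651  0.0366] ft [ 0.3  4.5 -1.6] w 0.35
shift units [-0.9   0.   -0.01] turn units -0.01
```

```bash
python3 -m crank '[[-0.08,0,0,0],[-0.08,0,0,0],[-0.08,0,0,0],[-0.08,0,0,0],[-0.08,0,0,0],[-0.08,0,0,0],[-0.06,0,0,0],[-0.04,0,0,0]]'
python3 -m crank '[[-0.03,0,0,0],[-0.03,0,0,0],[-0.03,0,0,0],[-0.03,0,0,0]]'
python3 go.py 0 0.02 0.037
```

```text
time_s: 9.25
tool_pos: [0.5836, 0.1428, 0.0616]
eef_rot: [0.62, 0.784, -0.0, -0.0]
ft_force: [0.3, 5.0, -1.1]
gripper_width: 0.351
gripper_force: 2.3
time_s: 9.65
tool_pos: [0.5849, 0.1373, 0.0616]
eef_rot: [0.62, 0.785, 0.0, -0.0]
ft_force: [0.3, 5.2, -0.1]
gripper_width: 0.349
gripper_force: 2.3
t 9.65 jig pos of tip [-0.      0.0305  0.0366] ft [ 0.3  5.2 -0.1] w 0.35
shift units [-0.21  0.   -0.01] turn units -0.01
```

```bash
for i in 1 2 3; do :; done
python3 -m crank '[[-0.03,0,0,0],[-0.03,0,0,0],[-0.03,0,0,0]]' | egrep 'tool_pos|ft'
python3 -m crank '[[-0.03,0,0,0],[-0.03,0,0,0]]'| egrep 'tool_pos|ft'
python3 go.py 0 0.02 0.037
```

```text
tool_pos: [0.586, 0.1323, 0.0616]
ft_force: [-1.3, 4.2, 1.2]
tool_pos: [0.5867, 0.1301, 0.0617]
ft_force: [0.2, 4.5, -0.8]
t 10.15 jig pos of tip [-0.      0.023   0.0367] ft [ 0.2  4.5 -0.8] w 0.35
shift units [-0.06  0.   -0.01] turn units -0.01
```

```bash
python3 -m crank '[[-0.03,0,0,0],[-0.03,0,0,0]]' | egrep 'tool_pos|ft'
python3 -m crank '[[-0.03,0,0,0],[-0.02,0,0,0]]'| egrep 'tool_pos|ft'
python3 go.py 0 0.02 0.037
```

```text
tool_pos: [0.5868, 0.1293, 0.0617]
ft_force: [-2.8, 15.0, 0.5]
tool_pos: [0.5869, 0.1291, 0.0618]
ft_force: [-5.2, 19.6, 0.3]
t 10.55 jig pos of tip [-0.      0.022   0.0368] ft [-5.2 19.6  0.3] w 0.35
shift units [-0.04  0.   -0.  ] turn units 0.04
```

The force climbed to 20 N with no further movement, so the board has seated. Backing off, raising and looking.

```bash
python3 -m crank '[[0.2,0,0,0],[0.4,0,0,0],[0.4,0,0,0],[0,0,-0.6,0],[0,0,-0.9,0],[0.5,0,-0.9,0],[0.5,0,-0.6,0],[0,0,0,0]]' 0 20
python3 - <<'E'
from fit import *
p=fit(["top"],np.r_[np.load("pose.npy")[:3],-.065,-.07])
d=cam("wrist"); cv2.imwrite("pics/wrist2.png",d["frame"][...,::-1])
d=cam("top"); im=cv2.resize(d["frame"][60:230,110:310,::-1],None,fx=3.5,fy=3.5,interpolation=cv2.INTER_CUBIC)
cv2.imwrite("pics/top2.png",im)
E
python3 go.py -.13 .035 .1
```

```text
time_s: 11.35
tool_pos: [0.5664, 0.223, 0.2172]
eef_rot: [0.62, 0.785, 0.004, 0.003]
ft_force: [0.4, -0.4, 0.3]
gripper_width: 0.006
gripper_force: 0.0
top bush [ 0.6 -0.7]
top board [0.  1.4]
top push_edge [-2.8  0. ]
top bracket [ 2.6 -1.6]
top keeper_post [-0.7  0.7]
fit [ 0.5937  0.1079  0.1844 -0.0575 -0.07  ]
t 11.9 jig pos of tip [-1.000e-04  1.163e-01  1.846e-01] ft [-0.7 -0.3  0.1] w 0.01
shift units [-1.63 -2.59  1.7 ] turn units -0.02
```

View pics/top2.png

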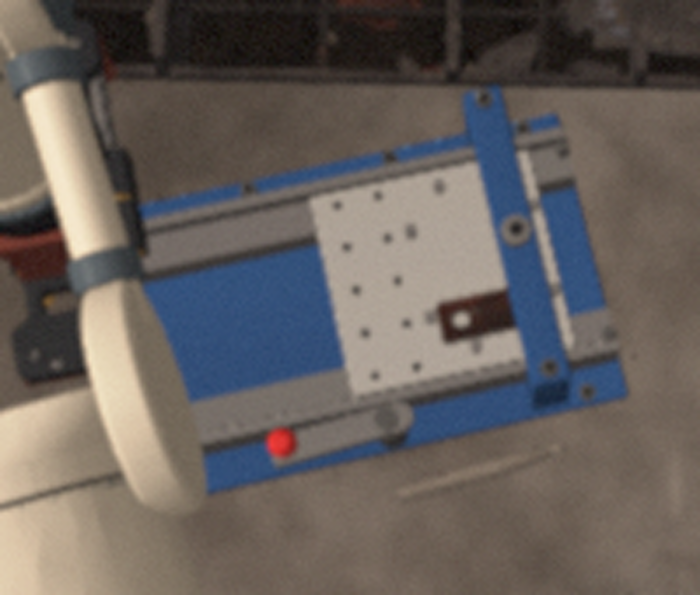

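View pics/wrist2.png

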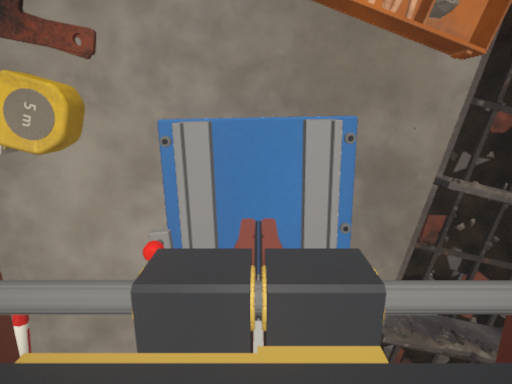

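The top view shows the board under the bridge with its trailing edge at (310,200)–(352,398) in the crop. The bracket is in place, and the keeper still points along +y with the knob at (281,443). The wrist view shows the knob at (153,250). Next I go outside the keeper bar, at 38 mm radius to clear the knob.

```bash
python3 - <<'E'
from fit import *
P,W=model(np.load("pose.npy")); d=cam("top")
for z in(.046,.052): print([np.round((proj(d,W(x,.010,z))-[110,60]+.5)*3.5) for x in(.07,-.07)])
r=bot.tip_of("wrist","keeper_bar"); print(r[:1])
d=cam("wrist"); o=W(0,0,0)
q=onz(d,(153,250),.08)-o; print("knob",q@(W(1,0,0)-o),q@(W(0,1,0)-o))
E
python3 -m crank '[[0,-0.7,0,0],[0,-0.7,0,0],[-0.5,-0.7,0,0],[-0.6,-0.7,0,0],[-0.66,0,0.4,0],[0,0,0.6,0],[0,0,0.6,0],[0,0,0.4,0],[0,0,0,0],[0,0,0,0]]'
python3 go.py -.14 .028 .0515
```

```text
[array([312., 193.]), array([353., 393.])]
[array([311., 190.]), array([352., 392.])]
[{'location': [164.9, 256.8], 'confidence': 0.96}]
knob -0.09508062875212664 0.059635395983491955
time_s: 13.05
tool_pos: [0.4492, 0.1034, 0.1109]
eef_rot: [0.62, 0.784, 0.0, 0.0]
ft_force: [0.3, 0.6, 0.4]
gripper_width: 0.008
gripper_force: 0.0
t 13.05 jig pos of tip [-0.14    0.0288  0.0859] ft [0.3 0.6 0.4] w 0.01
shift units [-0.02 -0.    0.69] turn units -0.01
```

Positions match the seated board, and the knob is at angle ≈ 0. Going down, then sweeping the keeper.

```bash
python3 -m crank '[[0,0,0.3,0],[0,0,0.3,0],[0,0,0.08,0],[0,0,0,0],[0,0.12,0,0],[0,0.12,0,0],[0,0.12,0,0],[0,0.1,0,0],[0.01,0.06,0,0]]'
python3 -m crank '[[0.05,0.1,0,0],[0.04,0.1,0,0],[0.04,0.1,0,0],[0.03,0.1,0,0],[0,0.12,0,0],[-0.02,0.12,0,0],[-0.03,0.12,0,0],[-0.05,0.12,0,0]]'
python3 go.py -.0733 .031 .0515
```

```text
time_s: 13.95
tool_pos: [0.4746, 0.1098, 0.0764]
eef_rot: [0.62, 0.784, -0.0, -0.0]
ft_force: [-3.5, -0.7, 1.3]
gripper_width: 0.003
gripper_force: 1.3
time_s: 14.75
tool_pos: [0.517, 0.1233, 0.0763]
eef_rot: [0.62, 0.785, 0.0, -0.0]
ft_force: [-4.1, 0.5, -0.6]
gripper_width: 0.005
gripper_force: 1.5
t 14.75 jig pos of tip [-0.0694  0.0325  0.0513] ft [-4.1  0.5 -0.6] w 0.0
shift units [-0.03 -0.08 -0.  ] turn units -0.0
```

```bash
python3 -m crank '[[-0.07,0.05,0,0],[-0.07,0.05,0,0],[-0.07,0.05,0,0],[-0.08,0.05,0,0],[-0.08,0.04,0,0],[-0.08,0.04,0,0],[-0.05,0,0,0]]'
python3 go.py -.0555 .010 .0515
python3 -m crank '[[-0.04,0,0,0],[-0.04,0,0,0],[0,0,0,0]]'
python3 go.py -.0555 .010 .0515
```

```text
time_s: 15.45
tool_pos: [0.5328, 0.1064, 0.0764]
eef_rot: [0.619, 0.785, 0.002, -0.006]
ft_force: [-16.6, 24.4, 6.3]
gripper_width: 0.01
gripper_force: 13.9
t 15.45 jig pos of tip [-0.0579  0.0124  0.0514] ft [-16.6  24.4   6.3] w 0.01
shift units [-0.05  0.05 -0.  ] turn units 0.03
time_s: 15.75
tool_pos: [0.5329, 0.106, 0.0765]
eef_rot: [0.618, 0.786, 0.003, -0.008]
ft_force: [-17.8, 30.0, 6.1]
gripper_width: 0.007
gripper_force: 17.0
t 15.75 jig pos of tip [-0.0579  0.0121  0.0515] ft [-17.8  30.    6.1] w 0.01
shift units [-0.04  0.05 -0.  ] turn units 0.06
```

It has stopped firmly at the expected place (the board also stopped +2 mm from the model). Retreating and checking.

```bash
python3 -m crank '[[0.2,-0.05,0,0],[0.4,0,0,0],[0.4,0,0,0],[0.2,0,-0.5,0],[0.4,0,-0.8,0],[0.6,0,-0.8,0],[0.6,0,-0.6,0],[0.6,0,0,0],[0,0,0,0],[0,0,0,0]]'
python3 - <<'E'
from fit import *
p=fit(["top"],np.r_[np.load("pose.npy")[:3],-.065,1.57])
P,W=model(np.load("pose.npy"))
d=cam("top"); im=cv2.resize(d["frame"][80:210,130:310,::-1],None,fx=4.4,fy=4.4,interpolation=cv2.INTER_CUBIC)
cv2.imwrite("pics/top3.png",im)
print("knob expected px", [(k,np.round((proj(d,W(-.0935+.066*np.sin(k),-.01+.066*np.cos(k),.08))-[130,80]+.5)*4.4)) for k in(1.35,1.45,1.57)])
print("post", np.round((proj(d,W(-.0935,-.01,.058))-[130,80]+.5)*4.4))
E
```

```text
time_s: 16.75
tool_pos: [0.4955, 0.2622, 0.2113]
eef_rot: [0.62, 0.785, -0.0, 0.001]
ft_force: [-0.2, -0.6, -0.1]
gripper_width: 0.005
gripper_force: 0.0
top bush [0.6 0.7]
top board [-0.4 -1. ]
top push_edge [-1.3  2.6]
top bracket [ 4.  -3.1]
top keeper_post [-0.3  1.9]
top keeper_bar [-0.1 -1.4]
fit [ 0.5885  0.1108  0.2405 -0.0661  1.6334]
knob expected px [(1.35, array([343., 313.])), (1.45, array([356., 308.])), (1.57, array([371., 304.]))]
post [400. 438.]
```

View pics/top3.png

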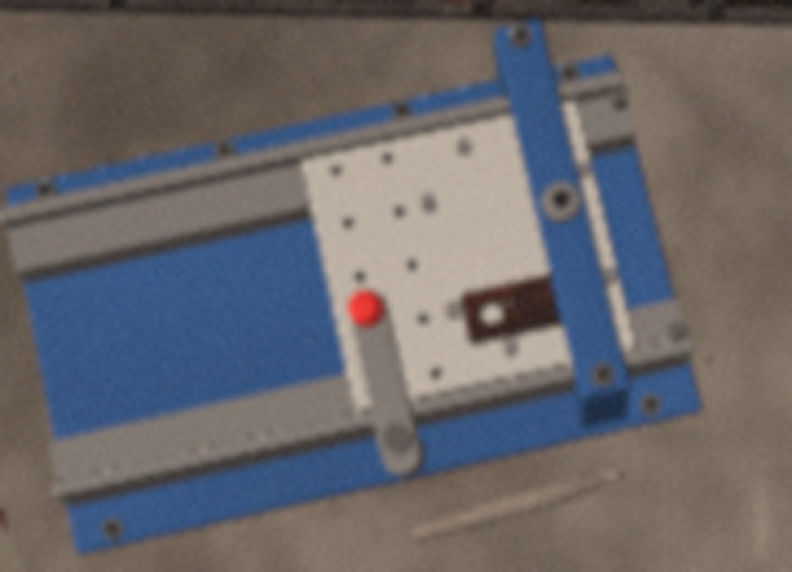

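The top view shows the keeper lying across the board's trailing edge (post (398,438), knob (365,309), angle ≈ 1.53 rad). The board is seated, the bracket is between its pins, the punch is undisturbed and the hand is clear.

```bash
python3 -c "
from rig import bot; print(bot.job_done())"
```

```text
the job is handed in; nothing more can be done
None
```

The job is handed in, with no pass or fail reported back: the board stopped firmly at the seat (about 20 N push), the keeper is swung across its trailing edge to about 1.53 rad, the bracket looks in place between its pins, and the hand is clear.

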